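Pop the brew hatch and clear the used pod

TASK

Closing time: the coffee brewer's chamber has to be emptied and left open to dry. Press gently (never with more than 20 N) and hold the green pad of the hatch until the touch latch lets go, back away and let the hatch swing up by itself without touching it, then take the used pod out by its orange knob and set it gently, upright and fully down, in the free seat of the wooden drying rack. Leave the hatch open, and do not disturb the pod already in the rack or the mug, pitcher, syrup bottle, bean jar and tamper standing around.

Things in the scene. Friction and masses are not known exactly. Their poses are not given: they have to be found in the camera images.
- brewer: Coffee brewer: fixed steel box 260 (x) x 240 (y) x 145 mm high, black fascia in front. Origin: centre of its underside; x to its rear, z up. In its flat top an open chamber 130 x 130 mm; its rubber seal rim stands 150 to 172 mm above the table (differs by machine, not measured). On the rim lies the hatch. Brewer and rack swap sides (left, right) from day to day. More than 20 N on it breaks it.
- under_pad (a point): Fixed point of the brewer at deck height (145 mm above the table), 68 mm in front of its origin, straight below the hatch's green press pad (32 mm wide disc, 3 mm thick, on the hatch near its front edge). The shut hatch's height goes with the unmeasured seal: the pad's top lies anywhere from 16 to 38 mm above this point. Find it by touch.
- latch (a point): Fixed point of the brewer near the hidden touch latch, 60 mm in front of its origin, 135 mm above the table. Pressed down at the pad, the hatch yields at about 7 N and sinks at 7 to 8 N; 3 mm down the catch is free, and its oil damper needs about 1 s, pad held below that, to draw clear; at 4 mm a hard stop, force climbs steeply. Let go too early, it stays shut: press again.
- well (a point): Centre of the floor of the round well (49 mm wide, 24 mm deep) in the middle of the chamber, 20 mm behind the brewer's origin and 79 mm above the table; the chamber's floor round it is 103 mm above the table. The pod stands here at first.
- hatch (a joint): Hatch angle, rad: 0 latched, -0.019 frees the catch, -0.025 hard stop, 1.85 open, leaning back. Black panel 183 (x) x 150 (y) x 8 mm, hinged along its rear edge 98 mm behind the brewer's origin, pad 166 mm from the hinge. Catch clear, it follows the withdrawing finger (front edge at most 0.12 m/s), opening by its damped spring in about 5 s; withdraw upwards faster, do not touch it meanwhile.
- pod: The used pod to take out: a steel cup with black cap, 44 mm in diameter and 40 mm high, with an upright orange knob on top, 16 mm in diameter and 26 mm high (66 mm overall), about 0.18 kg. Origin: centre of its underside, z up. It starts in the brewer's well under the hatch, origin 79 mm above the table, its knob's top 145 mm above the table.
- rack: The drying rack, a fixed block of light wood 100 (x) x 200 (y) x 34 mm high with two round seats 49 mm wide and 24 mm deep at y = +48 mm (free) and y = -48 mm (taken by the pod with the white knob). Origin: centre of its underside. Depending on the day, brewer and rack stand on the left or on the right.
- seat (a point): Centre of the floor of the rack's free seat, 24 mm below the rack's top and 10 mm above the table; the pod's origin comes to lie here.
- spare: Bystander: the same kind of pod with a white knob, standing in the rack's other seat. Origin: centre of its underside.
- mug: Bystander: white mug, 80 mm wide, 90 mm high, beyond the brewer and rack. Origin: centre of its underside.
- pitcher: Bystander: steel milk pitcher, 84 mm wide, 100 mm high. Origin: centre of its underside.
- syrup: Bystander: amber glass bottle, 64 mm wide, 190 mm high. Origin: centre of its underside.
- beanjar: Bystander: glass jar with wooden cap, 90 mm wide, 130 mm high, on the right. Origin: centre of its underside.
- tamper: Bystander: dark steel coffee tamper standing on its 58 mm foot, 90 mm high, on the left. Origin: centre of its underside.
Not all that is in view belongs to the job. What is shaped like the rack but pink is not meant.

How it is judged:
By the outcome, as a careful person would: the job done as asked, in the order asked, and still so for the second after the job is handed in, with the robot touching nothing.
It also fails if it takes over 69 s, if anything falls off the work surface, if the arm or the gripper's body presses on something with over 40 N, if the wrist force passes 120 N, or if a joint passes its speed limit or range.

ROBOT

A 6-joint arm with a two-finger parallel gripper is mounted at the origin on the work surface. World frame = base frame: x ahead of the robot, y to its left, z up, the work surface at z = 0. Lengths are in m, angles in rad, forces in N, time in s.
With the tool pointing down it reaches from about 0.4 to 0.825 m from the base axis. Payload 7 kg.
Tool frame: the origin (TCP) lies at the very end of the fingers, on their centre line; the grasp point (between the pads) lies 19 mm behind it; y points along the fingers, x is the direction in which the jaws open and shut, and the axes are right-handed (so a half turn about y gives the same grasp; the last joint's range is limited). The gripper opens to 85 mm and grips with 20 to 120 N. Pads are 22 mm wide; open, the fingers measure 114 mm over their backs; the gripper's body (76 mm by 85 mm) begins 54 mm behind the grasp point. The pads swing forward as they close: fully open they stand 13 mm farther back than shut.
Start: joints at [-0.98, 0.359, 0.012, 0, -1.224, -0.288], TCP at [0.201, -0.644, 0.231] pointing down, gripper open.
Joint ranges: [-3.07, 3.07], [-1.43, 2.12], [-1.02, 1.25], [-3.03, 1.67], [-3.05, -0], [-3.03, 3.03]. Speed limits (rad/s): [2.39, 2.39, 3.01, 3.14, 3.14, 3.14].

INTERFACE

Orientations are given as a unit quaternion [x, y, z, w].
In Python, from station import state, cams, job gives the robot as it stands.
- The arm moves only by the tool move_arm, never from a script. Its arguments are lists of equal length, an entry for each row: "twist": the turn, a rotation vector about the world's x, y, z in degrees, a list of three; "offset": the shift along the world's x, y, z in m, a list of three; "hand": the opening in per cent of the stroke, from 0 (shut) to 100 (fully open). In form: {"twist": [[ax, ay, az], ...], "offset": [[x, y, z], ...], "hand": [hand, ...]}. A call has 1 to 8 rows; each row is the pose to reach, as a shift and turn from the pose measured when the call began; what a row does not reach only later rows make up. A row lasts 1/10 s, in which the tool goes at most 50 mm and 8.59 degrees, less where a joint would pass 70% of its speed; a pose out of reach is approached as far as the arm can. A call with a gripper value outside its range is refused whole. The fingers move at their own pace and stop on an object; "grip_force" is the grip in N (left out, the last holds). Time passes only in rows, so rows that repeat a pose let the fingers close. It gives the time, the measured TCP pose, the force and the opening at its end, in the units of the state.
- state(): the state, without advancing time (a new reading comes with each control period).
- cams.snapshot(name): name is "scene" or "top"; returns a dict with "color" (384x512x3 uint8, blue, green, red), "mtx" (3x3 intrinsics, pixels), "R" (3x3) and "t" (3): a world point X has camera coordinates R X + t. Camera axes: x right, y down, z forward; pixel columns grow to the right and rows downward; lengths in m; the calibration is good to about 2 mm. A picture is of the moment at which its call begins. There is no depth.
- job.hand_in(): hands the job in, once; it reports no verdict.
The state is a dict: "time_s": time; "joint_pos": joint angles; "qd": joint speeds; "joint_efforts": joint torques, N m; "eef_pos": TCP position; "ee_rot": TCP orientation; "force": force on the tool from outside, world axes, zero at the start; "ft_torque": the same for the moment, N m; "gripper_width": finger opening in m.
Only numpy, scipy, OpenCV 4.12 (cv2) and the standard library are available. Lean on these libraries where they do the work, as an engineer would, in place of code of your own. Each camera call takes 0.05 s, during which the arm holds its last target.

## Working session

There is one attempt and no reset: what is moved stays moved. The work goes in short steps, Python scripts to look and compute and a tool call to move; the robot and the scene stay as the last step left them, time stands still between calls to the robot, and variables do not carry over. Pictures are saved under pics/ and viewed, and the job is handed in when it is done.

Besides the shell and the picture viewer there is one more tool, called as name(argument=value, ...) on one line, values as JSON. move_arm: Moves the arm, as the interface text tells. Its arguments: {"type":"object","properties":{"twist":{"type":"array"},"offset":{"type":"array"},"hand":{"type":"array"},"grip_force":{"type":"number"}},"required":["twist","offset","hand"]}

```bash
ls; mkdir -p pics; python3 - <<'E'
from station import state,cams,job
import cv2,numpy as np
s=state()
for k in s: print(k,np.round(s[k],3))
for n in("scene","top"):
    d=cams.snapshot(n); cv2.imwrite(f"pics/{n}0.png",d["color"])
    np.savez(f"pics/{n}0.npz",**d)
    print(n,d["mtx"].round(1).tolist(),"C",(-d["R"].T@d["t"]).round(3), d["R"].round(3).tolist())
E
```

```text
pics
time_s 0.0
joint_pos [-0.98   0.359  0.011 -0.    -1.224 -0.288]
qd [-0.    -0.     0.002 -0.     0.001 -0.   ]
joint_efforts [-2.0000e-03 -5.8332e+01  2.9342e+01  6.9360e+00 -6.0000e-03  0.0000e+00]
eef_pos [ 0.201 -0.644  0.23 ]
ee_rot [ 0.418  0.57  -0.569 -0.419]
force [ 0.02  -0.511 -0.052]
ft_torque [ 0.043 -0.003  0.02 ]
gripper_width 0.086
scene [[381.1, 0.0, 253.5], [0.0, 381.1, 191.2], [0.0, 0.0, 1.0]] C [1.356 0.233 0.908] [[-0.265, 0.964, -0.01], [0.66, 0.174, -0.731], [-0.703, -0.2, -0.683]]
top [[403.2, 0.0, 251.8], [0.0, 403.2, 188.0], [0.0, 0.0, 1.0]] C [ 0.439 -0.027  1.217] [[0.02, -1.0, 0.003], [-0.995, -0.02, -0.096], [0.096, -0.001, -0.995]]
```

View pics/scene0.png

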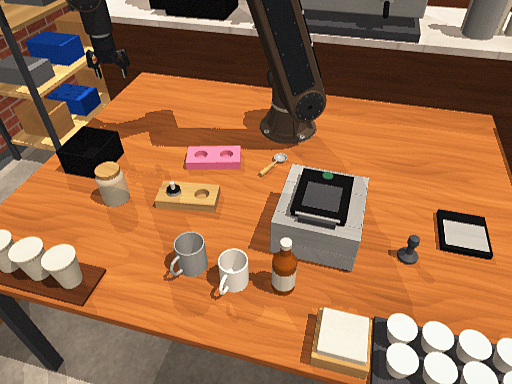

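View pics/top0.png

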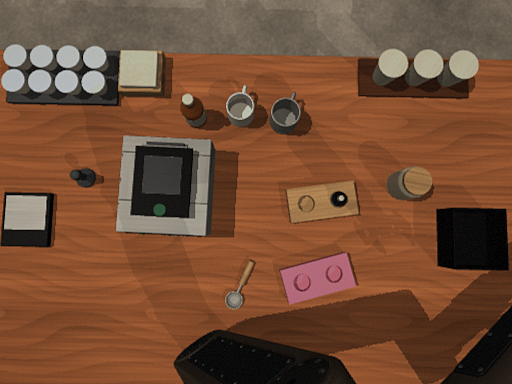

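The top view shows the brewer on the left, centred near (166,186), with its green pad at (159,210). The wooden rack is at (322,202), with its free seat at (306,204) and the white knob at (339,199). The rack could be mistaken for the pink block at (318,278); I choose the wooden one by colour. The only green disc is the pad, and the other round white things are cups at the border. Next I measure and check close crops.

```bash
cat > h.py <<'E'
import numpy as np,cv2
def ray(d,u,v):
    C=-d["R"].T@d["t"]; r=d["R"].T@np.linalg.inv(d["mtx"])@np.array([u,v,1.]); return C,r
def onz(d,u,v,z):
    C,r=ray(d,u,v); return C+r*(z-C[2])/r[2]
def tri(d1,p1,d2,p2):
    C1,r1=ray(d1,*p1);C2,r2=ray(d2,*p2)
    s=np.linalg.lstsq(np.c_[r1,-r2],C2-C1,rcond=None)[0]
    a=C1+r1*s[0];b=C2+r2*s[1];return (a+b)/2,np.linalg.norm(a-b)
def proj(d,X):
    p=d["mtx"]@(d["R"]@np.array(X)+d["t"]);return p[:2]/p[2]
def big(m):
    c,_=cv2.findContours(m,cv2.RETR_EXTERNAL,cv2.CHAIN_APPROX_NONE);return max(c,key=cv2.contourArea)
def cen(c):
    m=cv2.moments(c);return m["m10"]/m["m00"],m["m01"]/m["m00"]
E
python3 - <<'E'
from h import *
S=np.load("pics/scene0.npz");T=np.load("pics/top0.npz")
pp=[]
for n,d in(("s",S),("t",T)):
    h=cv2.cvtColor(d["color"],cv2.COLOR_BGR2HSV)
    g=cv2.inRange(h,(50,80,50),(85,255,255)); c=big(g); pp.append(cen(c)); print(n,cen(c),cv2.contourArea(c))
print("pad",tri(S,pp[0],T,pp[1]))
for z in(.161,.172,.183): print(z,onz(T,*pp[1],z).round(4),onz(S,*pp[0],z).round(4))
def up(im,x0,y0,x1,y1,f): return cv2.resize(im[y0:y1,x0:x1],None,fx=f,fy=f,interpolation=cv2.INTER_CUBIC)
cv2.imwrite("pics/c1.png",np.vstack([up(T["color"],105,125,235,245,5)]))
cv2.imwrite("pics/c2.png",up(T["color"],275,170,375,230,7))
E
```

```text
s (327.202492211838, 175.21806853582552) 53.5
t (158.85238095238094, 209.37142857142857) 105.0
pad (array([0.47905667, 0.21018354, 0.17486297]), np.float64(0.0022924767709035323))
0.161 [0.4794 0.2145 0.161 ] [0.463  0.2086 0.161 ]
0.172 [0.4789 0.212  0.172 ] [0.4762 0.209  0.172 ]
0.183 [0.4785 0.2095 0.183 ] [0.4893 0.2094 0.183 ]
```

View pics/c1.png

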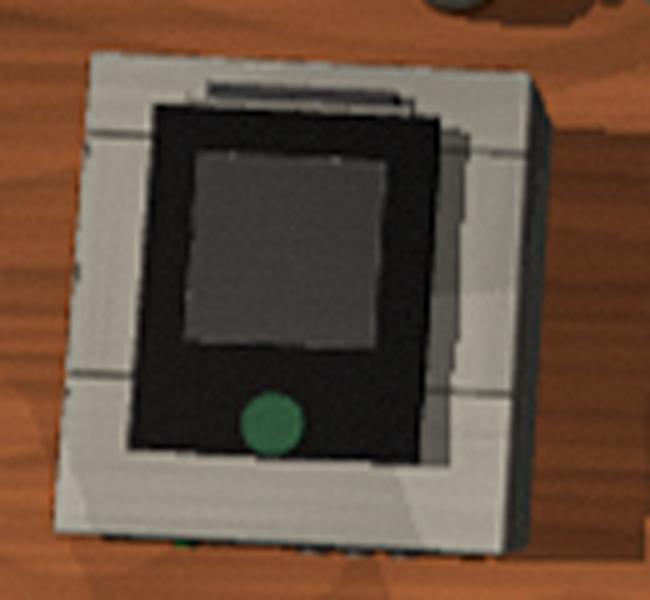

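View pics/c2.png

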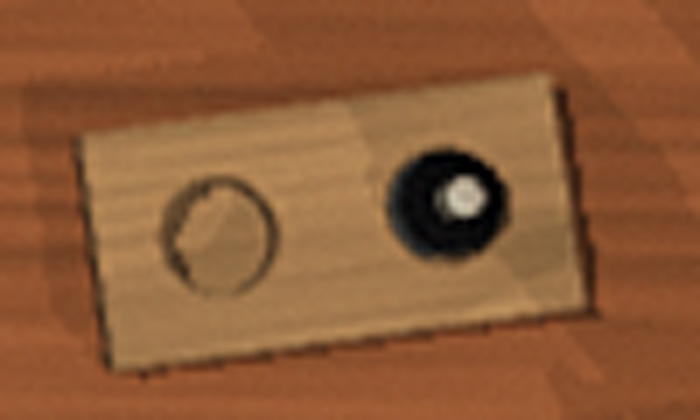

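The crops confirm both choices. The deck corners in c1.png are about (92,53), (530,73), (505,553) and (55,532). The free seat's hole is at about (219,236) in c2.png, and the rack corners are (80,135), (553,73), (587,313) and (110,370).

```bash
python3 - <<'E'
from h import *
S=np.load("pics/scene0.npz");T=np.load("pics/top0.npz")
def p1(x,y):return ((x+.5)/5-.5+105,(y+.5)/5-.5+125)
def p2(x,y):return ((x+.5)/7-.5+275,(y+.5)/7-.5+170)
K=np.array([onz(T,*p1(*q),.145) for q in((92,53),(530,73),(505,553),(55,532))])
print(K.round(4)); print("sides",[np.linalg.norm(K[i]-K[(i+1)%4]).round(4) for i in range(4)]);
f=(K[0]+K[1]-K[2]-K[3]);yb=np.degrees(np.arctan2(f[1],f[0]));l=K[0]+K[3]-K[1]-K[2];yb2=np.degrees(np.arctan2(-l[0],l[1]))
O=K.mean(0);print("brewer",O,yb,yb2)
a=np.radians((yb+yb2)/2);fx=np.array([np.cos(a),np.sin(a)]);
print("pad pred",O[:2]-.068*fx,"well",O[:2]+.02*fx)
W=np.array([onz(T,*p2(*q),.034) for q in((80,135),(553,73),(587,313),(110,370))])
print("sidesR",[np.linalg.norm(W[i]-W[(i+1)%4]).round(4) for i in range(4)]);
f=(W[0]+W[1]-W[2]-W[3]);r1=np.degrees(np.arctan2(f[1],f[0]));l=W[0]+W[3]-W[1]-W[2];r2=np.degrees(np.arctan2(-l[0],l[1]))
R=W.mean(0);a=np.radians((r1+r2)/2);ly=np.array([-np.sin(a),np.cos(a)])
print("rack",R,r1,r2,"seat pred",R[:2]+.048*ly,"hole seen",onz(T,*p2(219,236),.034), "spare pred",R[:2]-.048*ly)
# knob of spare top z=.010+.066
print("spare knob",onz(T,*p2(464,196),.076),"spare cap",onz(T,*p2(448,204),.05))
# scene view check: wood mask there
for n,X in(("pad",np.r_[O[:2]-.068*np.array([np.cos(0),0]),.175]),("seat",np.r_[R[:2]+.048*ly,.034]),("deckO",O)):
    print(n,"scene px",proj(S,X).round(1),"top px",proj(T,X).round(1))
for i in range(4): print("deck c",proj(S,K[i]).round(1), "rack c",proj(S,W[i]).round(1))
im=S["color"];cv2.imwrite("pics/c3.png",cv2.resize(im[150:280,140:380],None,fx=3.3,fy=3.3,interpolation=cv2.INTER_CUBIC))
E
```

```text
[[0.6783 0.3233 0.145 ]
 [0.6721 0.0863 0.145 ]
 [0.4143 0.092  0.145 ]
 [0.4206 0.3299 0.145 ]]
sides [np.float64(0.2371), np.float64(0.2579), np.float64(0.2381), np.float64(0.2578)]
brewer [0.54634503 0.20789593 0.145     ] -1.3585085900744747 -1.5118221067131272
pad pred [0.47836637 0.20959904] well [0.56633876 0.20739501]
sidesR [np.float64(0.2017), np.float64(0.1019), np.float64(0.2014), np.float64(0.0993)]
rack [ 0.51737079 -0.23508399  0.034     ] 7.84999192834447 8.272262499407198 seat pred [ 0.51063978 -0.18755828] hole seen [ 0.51063623 -0.1873507   0.034     ] spare pred [ 0.52410181 -0.2826097 ]
spare knob [ 0.5263001  -0.28089712  0.076     ] spare cap [ 0.52483296 -0.28004852  0.05      ]
pad scene px [326.9 174.9] top px [160.2 209.6]
seat scene px [201.9 193.5] top px [305.9 203.3]
deckO scene px [322.5 197.7] top px [163.7 184.6]
deck c [360.4 240.2] rack c [214.4 205.2]
deck c [271.1 221. ] rack c [154.  200.5]
deck c [291.7 163.3] rack c [163.4 180.1]
deck c [368.4 177. ] rack c [220.3 184.7]
```

View pics/c3.png

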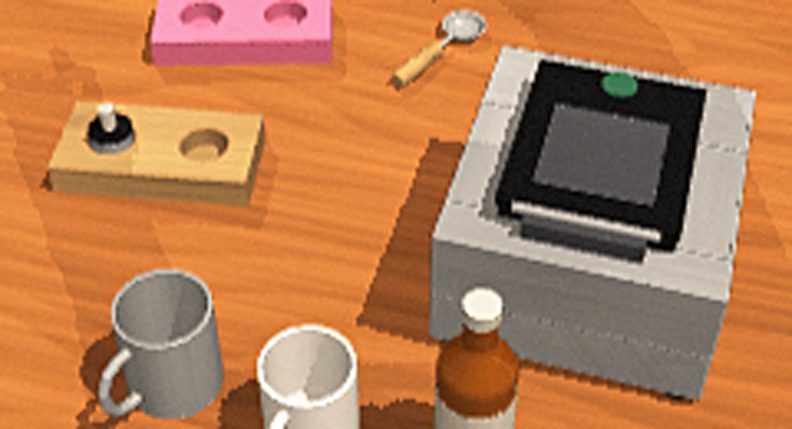

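```bash
python3 - <<'E'
from scipy.spatial.transform import Rotation as R
from station import state
s=state();M=R.from_quat(s["ee_rot"]).as_matrix();print(M.round(4));print(s["eef_pos"])
import numpy as np
print("jaw az",np.degrees(np.arctan2(M[1,0],M[0,0])),"j1",np.degrees(s["joint_pos"][0]),"tcp az",np.degrees(np.arctan2(-.644,.201)))
E
```

```text
[[-2.981e-01 -6.000e-04 -9.545e-01]
 [ 9.545e-01  1.300e-03 -2.981e-01]
 [ 1.400e-03 -1.000e+00  2.000e-04]]
[ 0.20110721 -0.6439092   0.23048977]
jaw az 107.34118516489745 j1 -56.145130792115246 tcp az -72.66624091405215
```

move_arm(twist=[[0, 0, 4.5], [0, 0, 9], [0, 0, 13.5], [0, 0, 18], [0, 0, 22.5], [0, 0, 27], [0, 0, 31.5], [0, 0, 36]], offset=[[0.03, 0.038, 0.005], [0.06, 0.076, 0.01], [0.09, 0.114, 0.015], [0.12, 0.152, 0.02], [0.15, 0.19, 0.025], [0.18, 0.228, 0.025], [0.21, 0.266, 0.025], [0.24, 0.304, 0.025]], hand=[0, 0, 0, 0, 0, 0, 0, 0], grip_force=30)

```text
time_s: 0.9
eef_pos: [0.4419, -0.338, 0.2554]
ee_rot: [0.221, 0.672, -0.671, -0.222]
force: [0.7, -0.8, -0.2]
gripper_width: 0.0001
```

move_arm(twist=[[0, 0, 4.4], [0, 0, 8.8], [0, 0, 13.2], [0, 0, 17.6], [0, 0, 22], [0, 0, 26.4], [0, 0, 30.8], [0, 0, 35.2]], offset=[[0.004, 0.048, 0], [0.008, 0.096, 0], [0.012, 0.144, 0], [0.016, 0.192, 0], [0.02, 0.24, 0], [0.024, 0.288, 0], [0.028, 0.336, 0], [0.032, 0.384, 0]], hand=[0, 0, 0, 0, 0, 0, 0, 0])

```text
time_s: 1.7
eef_pos: [0.4733, 0.0479, 0.2555]
ee_rot: [0.006, 0.707, -0.707, -0.007]
force: [1.6, -0.2, -0.4]
gripper_width: -0.0
```

```bash
python3 - <<'E'
from scipy.spatial.transform import Rotation as R
from station import state
import numpy as np
s=state();M=R.from_quat(s["ee_rot"]).as_matrix()
print(s["eef_pos"].round(4) if hasattr(s["eef_pos"],"round") else s["eef_pos"],np.degrees(np.arctan2(M[1,0],M[0,0])),M[:,1].round(4),np.round(s["joint_pos"],2))
E
```

```text
[0.4733 0.0479 0.2555] 178.92066651525406 [-1.4e-03  2.0e-04 -1.0e+00] [ 0.52  0.01 -0.37 -0.   -1.19 -0.53]
```

move_arm(twist=[[0, 0, 0], [0, 0, 0], [0, 0, 0], [0, 0, 0], [0, 0, 0], [0, 0, 0], [0, 0, 0]], offset=[[0.001, 0.045, 0], [0.003, 0.09, 0], [0.004, 0.13, -0.01], [0.005, 0.162, -0.03], [0.005, 0.162, -0.05], [0.005, 0.162, -0.06], [0.005, 0.162, -0.06]], hand=[0, 0, 0, 0, 0, 0, 0])

```text
time_s: 2.4
eef_pos: [0.4774, 0.2091, 0.194]
ee_rot: [-0.005, -0.706, 0.708, 0.008]
force: [0.4, -0.5, -0.1]
gripper_width: 0.0
```

```bash
python3 - <<'E'
from h import *
from station import state,cams
d=cams.snapshot("scene");cv2.imwrite("pics/s1.png",cv2.resize(d["color"][120:260,240:400],None,fx=4,fy=4,interpolation=cv2.INTER_CUBIC))
s=state();print(s["eef_pos"],s["force"],proj(d,s["eef_pos"]),s["time_s"])
E
```

```text
[0.4781611  0.209213   0.19529314] [0.24348659 0.76408308 0.55755708] [328.16200644 169.58003639] 2.45
```

View pics/s1.png

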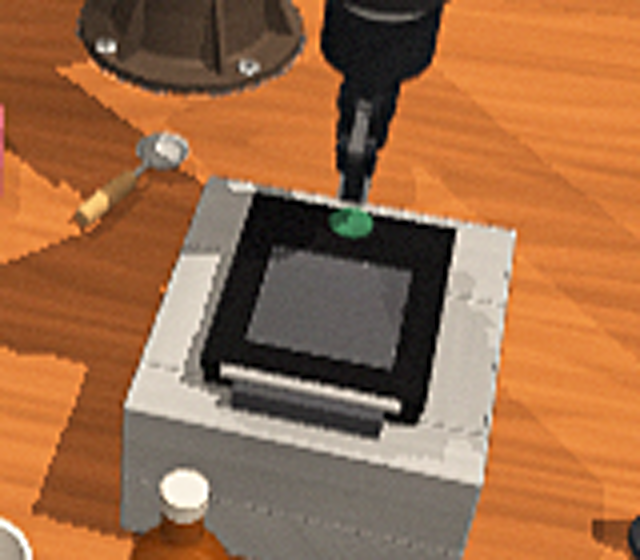

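The picture shows the fingertip at crop pixel (350,200), just above and behind the pad centre at (352,222), as expected. I descend by touch.

move_arm(twist=[[0, 0, 0], [0, 0, 0], [0, 0, 0], [0, 0, 0], [0, 0, 0], [0, 0, 0]], offset=[[0, 0, -0.003], [0, 0, -0.006], [0, 0, -0.008], [0, 0, -0.01], [0, 0, -0.011], [0, 0, -0.011]], hand=[0, 0, 0, 0, 0, 0])

```text
time_s: 3.05
eef_pos: [0.4782, 0.2091, 0.1842]
ee_rot: [-0.006, -0.707, 0.707, 0.008]
force: [0.4, 0.4, -0.5]
gripper_width: -0.0002
```

move_arm(twist=[[0, 0, 0], [0, 0, 0], [0, 0, 0], [0, 0, 0]], offset=[[0, 0, -0.001], [0, 0, -0.0015], [0, 0, -0.002], [0, 0, -0.0025]], hand=[0, 0, 0, 0])

```text
time_s: 3.45
eef_pos: [0.4782, 0.2092, 0.1817]
ee_rot: [-0.006, -0.707, 0.707, 0.008]
force: [0.1, 0.5, -0.8]
gripper_width: 0.0001
```

move_arm(twist=[[0, 0, 0], [0, 0, 0], [0, 0, 0], [0, 0, 0], [0, 0, 0]], offset=[[0, 0, -0.0005], [0, 0, -0.001], [0, 0, -0.0015], [0, 0, -0.002], [0, 0, -0.0025]], hand=[0, 0, 0, 0, 0])

```text
time_s: 3.95
eef_pos: [0.4782, 0.2092, 0.1792]
ee_rot: [-0.006, -0.707, 0.707, 0.008]
force: [-0.4, -0.0, -0.3]
gripper_width: 0.0003
```

move_arm(twist=[[0, 0, 0], [0, 0, 0], [0, 0, 0], [0, 0, 0], [0, 0, 0]], offset=[[0, 0, -0.0005], [0, 0, -0.001], [0, 0, -0.0015], [0, 0, -0.002], [0, 0, -0.0025]], hand=[0, 0, 0, 0, 0])

```text
time_s: 4.45
eef_pos: [0.4781, 0.2092, 0.1766]
ee_rot: [-0.006, -0.707, 0.707, 0.008]
force: [0.0, 0.7, 0.4]
gripper_width: -0.0001
```

move_arm(twist=[[0, 0, 0], [0, 0, 0], [0, 0, 0], [0, 0, 0]], offset=[[0, 0, -0.0005], [0, 0, -0.001], [0, 0, -0.0015], [0, 0, -0.002]], hand=[0, 0, 0, 0])

```text
time_s: 4.85
eef_pos: [0.4782, 0.2092, 0.1752]
ee_rot: [-0.006, -0.707, 0.707, 0.007]
force: [-3.9, -0.6, 8.1]
gripper_width: 0.0001
```

move_arm(twist=[[0, 0, 0], [0, 0, 0], [0, 0, 0]], offset=[[0, 0, -0.0005], [0, 0, -0.001], [0, 0, -0.0015]], hand=[0, 0, 0])

```text
time_s: 5.15
eef_pos: [0.4782, 0.2092, 0.1745]
ee_rot: [-0.006, -0.707, 0.707, 0.007]
force: [-3.6, -0.4, 8.0]
gripper_width: 0.0001
```

move_arm(twist=[[0, 0, 0], [0, 0, 0], [0, 0, 0], [0, 0, 0]], offset=[[0, 0, -0.001], [0, 0, -0.0015], [0, 0, -0.002], [0, 0, -0.002]], hand=[0, 0, 0, 0])

```text
time_s: 5.55
eef_pos: [0.4781, 0.2092, 0.1733]
ee_rot: [-0.006, -0.707, 0.707, 0.007]
force: [-4.3, -0.1, 7.6]
gripper_width: -0.0002
```

move_arm(twist=[[0, 0, 0], [0, 0, 0], [0, 0, 0]], offset=[[0, 0, -0.001], [0, 0, -0.0014], [0, 0, -0.0014]], hand=[0, 0, 0])

```text
time_s: 5.85
eef_pos: [0.4781, 0.2092, 0.1727]
ee_rot: [-0.006, -0.707, 0.707, 0.007]
force: [-3.3, -1.3, 8.4]
gripper_width: 0.0001
```

move_arm(twist=[[0, 0, 0], [0, 0, 0], [0, 0, 0]], offset=[[0, 0, -0.001], [0, 0, -0.0014], [0, 0, -0.0014]], hand=[0, 0, 0])

```text
time_s: 6.15
eef_pos: [0.4781, 0.2092, 0.1721]
ee_rot: [-0.006, -0.707, 0.707, 0.006]
force: [-3.1, -0.8, 7.4]
gripper_width: -0.0
```

move_arm(twist=[[0, 0, 0], [0, 0, 0], [0, 0, 0]], offset=[[0, 0, -0.001], [0, 0, -0.0013], [0, 0, -0.0013]], hand=[0, 0, 0])

```text
time_s: 6.45
eef_pos: [0.4781, 0.2092, 0.1715]
ee_rot: [0.006, 0.707, -0.707, -0.006]
force: [-3.6, -0.6, 6.2]
gripper_width: -0.0004
```

move_arm(twist=[[0, 0, 0], [0, 0, 0], [0, 0, 0]], offset=[[0, 0, -0.001], [0, 0, -0.0012], [0, 0, -0.0012]], hand=[0, 0, 0])

```text
time_s: 6.75
eef_pos: [0.4781, 0.2092, 0.1711]
ee_rot: [0.006, 0.707, -0.707, -0.006]
force: [-3.2, -1.0, 7.5]
gripper_width: -0.0001
```

move_arm(twist=[[0, 0, 0], [0, 0, 0], [0, 0, 0]], offset=[[0, 0, -0.001], [0, 0, -0.0012], [0, 0, -0.0012]], hand=[0, 0, 0])

```text
time_s: 7.05
eef_pos: [0.4781, 0.2092, 0.1708]
ee_rot: [0.006, 0.707, -0.707, -0.006]
force: [-3.8, -0.1, 7.4]
gripper_width: -0.0003
```

move_arm(twist=[[0, 0, 0], [0, 0, 0], [0, 0, 0], [0, 0, 0]], offset=[[0, 0, -0.0012], [0, 0, -0.0012], [0, 0, -0.0012], [0, 0, -0.0012]], hand=[0, 0, 0, 0])

```text
time_s: 7.45
eef_pos: [0.4781, 0.2092, 0.1707]
ee_rot: [0.007, 0.707, -0.707, -0.005]
force: [-4.6, -0.4, 9.8]
gripper_width: -0.0
```

The force rose to 9.8 N with no further sinking, so this is the stop. I hold here.

move_arm(twist=[[0, 0, 0], [0, 0, 0], [0, 0, 0], [0, 0, 0], [0, 0, 0], [0, 0, 0], [0, 0, 0], [0, 0, 0]], offset=[[0, 0, -0.001], [0, 0, -0.001], [0, 0, -0.001], [0, 0, -0.001], [0, 0, -0.001], [0, 0, -0.001], [0, 0, -0.001], [0, 0, -0.001]], hand=[0, 0, 0, 0, 0, 0, 0, 0])

```text
time_s: 8.25
eef_pos: [0.4781, 0.2092, 0.1707]
ee_rot: [0.007, 0.707, -0.707, -0.005]
force: [-4.3, -1.2, 9.4]
gripper_width: 0.0001
```

move_arm(twist=[[0, 0, 0], [0, 0, 0], [0, 0, 0], [0, 0, 0], [0, 0, 0]], offset=[[0, 0, -0.001], [0, 0, -0.001], [0, 0, -0.001], [0, 0, -0.001], [0, 0, -0.001]], hand=[0, 0, 0, 0, 0])

```text
time_s: 8.75
eef_pos: [0.4781, 0.2092, 0.1707]
ee_rot: [0.007, 0.707, -0.707, -0.005]
force: [-4.0, -1.6, 9.1]
gripper_width: -0.0
```

move_arm(twist=[[0, 0, 0], [0, 0, 0], [0, 0, 0], [0, 0, 0], [0, 0, 0], [0, 0, 0], [0, 0, 0], [0, 0, 0]], offset=[[0, 0, 0.045], [0, 0, 0.09], [0, 0, 0.135], [0, 0, 0.18], [0, -0.03, 0.21], [0, -0.07, 0.22], [0, -0.11, 0.22], [0, -0.15, 0.22]], hand=[0, 0, 0, 0, 0, 0, 0, 0])

```text
time_s: 9.55
eef_pos: [0.4779, 0.058, 0.3912]
ee_rot: [0.007, 0.708, -0.706, -0.004]
force: [0.6, -1.0, -0.0]
gripper_width: 0.0001
```

```bash
cat > snap.py <<'E'
import sys
from h import *
from station import state,cams
n=sys.argv[1]
a=cams.snapshot("scene")["color"]
b=cams.snapshot("top")["color"]
cv2.imwrite(f"pics/{n}.png",np.hstack([cv2.resize(a[100:290,130:400],None,fx=1.6,fy=1.6),cv2.resize(b[110:300,100:380],None,fx=1.3,fy=1.6)])[:, :800])
s=state();print(s["time_s"],np.round(s["eef_pos"],4),np.round(s["force"],1))
E
python3 snap.py m1
```

```text
9.65 [0.4776 0.0559 0.3913] [0.7 0.6 1.6]
```

View pics/m1.png

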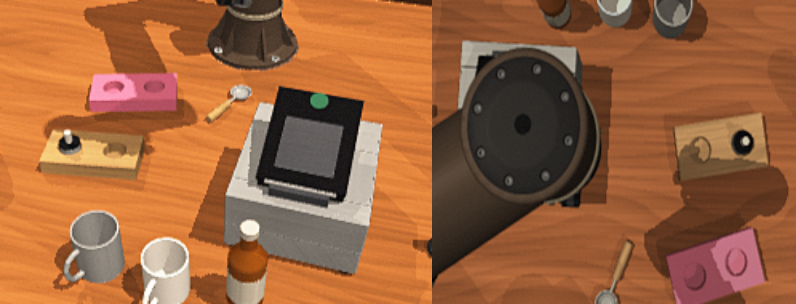

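The hatch is rising on its own in the left view (scene camera), with the pad now at (319,100). I stay clear, move aside and open the hand partway while it opens.

```bash
cat > ori.py <<'E'
from scipy.spatial.transform import Rotation as R
from station import state
import numpy as np
s=state();M=R.from_quat(s["ee_rot"])
a=np.radians(178.6);x=np.array([np.cos(a),np.sin(a),0]);y=np.array([0,0,-1.]);T=R.from_matrix(np.c_[x,y,np.cross(x,y)])
print(s["time_s"],np.round(s["eef_pos"],4),"twist needed",np.degrees((T*M.inv()).as_rotvec()).round(2),"F",np.round(s["force"],1),s["gripper_width"])
E
python3 ori.py
```

```text
9.65 [0.4776 0.0559 0.3913] twist needed [-0.07  0.22 -0.29] F [0.7 0.6 1.6] -8.895663879889985e-05
```

move_arm(twist=[[0, 0, 0], [0, 0, 0], [0, 0, 0], [0, 0, 0], [0, 0, 0], [0, 0, 0], [0, 0, 0], [0, 0, 0]], offset=[[0, -0.03, 0], [0, -0.06, 0], [0, -0.09, 0], [0, -0.12, 0], [0, -0.15, 0], [0, -0.18, 0], [0, -0.18, 0], [0, -0.18, 0]], hand=[45, 45, 45, 45, 45, 45, 45, 45])

```text
time_s: 10.45
eef_pos: [0.4777, -0.1243, 0.391]
ee_rot: [0.009, 0.708, -0.707, -0.006]
force: [0.0, 0.1, 0.2]
gripper_width: 0.0386
```

move_arm(twist=[[0, 0, 0], [0, 0, 0], [0, 0, 0], [0, 0, 0], [0, 0, 0], [0, 0, 0], [0, 0, 0], [0, 0, 0]], offset=[[0, 0, 0], [0, 0, 0], [0, 0, 0], [0, 0, 0], [0, 0, 0], [0, 0, 0], [0, 0, 0], [0, 0, 0]], hand=[45, 45, 45, 45, 45, 45, 45, 45])

```text
time_s: 11.25
eef_pos: [0.4777, -0.1244, 0.391]
ee_rot: [0.009, 0.708, -0.707, -0.006]
force: [0.5, 0.2, 0.0]
gripper_width: 0.0385
```

move_arm(twist=[[0, 0, 0], [0, 0, 0], [0, 0, 0], [0, 0, 0], [0, 0, 0], [0, 0, 0], [0, 0, 0], [0, 0, 0]], offset=[[0, 0, 0], [0, 0, 0], [0, 0, 0], [0, 0, 0], [0, 0, 0], [0, 0, 0], [0, 0, 0], [0, 0, 0]], hand=[45, 45, 45, 45, 45, 45, 45, 45])

```text
time_s: 12.05
eef_pos: [0.4777, -0.1244, 0.391]
ee_rot: [0.009, 0.708, -0.707, -0.006]
force: [-0.1, 0.3, -0.5]
gripper_width: 0.0386
```

move_arm(twist=[[0, 0, 0], [0, 0, 0], [0, 0, 0], [0, 0, 0], [0, 0, 0], [0, 0, 0], [0, 0, 0], [0, 0, 0]], offset=[[0, 0, 0], [0, 0, 0], [0, 0, 0], [0, 0, 0], [0, 0, 0], [0, 0, 0], [0, 0, 0], [0, 0, 0]], hand=[45, 45, 45, 45, 45, 45, 45, 45])

```text
time_s: 12.85
eef_pos: [0.4777, -0.1243, 0.391]
ee_rot: [0.009, 0.708, -0.707, -0.006]
force: [0.4, 0.2, -0.2]
gripper_width: 0.0383
```

move_arm(twist=[[0, 0, 0], [0, 0, 0], [0, 0, 0], [0, 0, 0], [0, 0, 0], [0, 0, 0], [0, 0, 0], [0, 0, 0]], offset=[[0, 0, 0], [0, 0, 0], [0, 0, 0], [0, 0, 0], [0, 0, 0], [0, 0, 0], [0, 0, 0], [0, 0, 0]], hand=[45, 45, 45, 45, 45, 45, 45, 45])

```text
time_s: 13.65
eef_pos: [0.4777, -0.1243, 0.391]
ee_rot: [0.009, 0.708, -0.707, -0.006]
force: [-0.8, 0.1, 0.3]
gripper_width: 0.0386
```

move_arm(twist=[[0, 0, 0], [0, 0, 0], [0, 0, 0], [0, 0, 0], [0, 0, 0], [0, 0, 0], [0, 0, 0], [0, 0, 0]], offset=[[0, 0, 0], [0, 0, 0], [0, 0, 0], [0, 0, 0], [0, 0, 0], [0, 0, 0], [0, 0, 0], [0, 0, 0]], hand=[45, 45, 45, 45, 45, 45, 45, 45])

```text
time_s: 14.45
eef_pos: [0.4776, -0.1244, 0.391]
ee_rot: [0.009, 0.708, -0.707, -0.006]
force: [0.2, -0.3, -0.4]
gripper_width: 0.0383
```

```bash
python3 snap.py m2; python3 ori.py; python3 - <<'E'
from h import *
from station import cams
pp=[];D=[]
for n in("scene","top"):
    d=cams.snapshot(n);D.append(d);np.savez(f"pics/{n}2.npz",**d)
    h=cv2.cvtColor(d["color"],cv2.COLOR_BGR2HSV)
    m=cv2.inRange(h,(3,150,140),(22,255,255))
    # restrict to predicted knob vicinity
    p=proj(d,[.566,.207,.14]);print(n,"pred",p.round(1))
    x,y=p.astype(int);r=16
    w=np.zeros_like(m);w[y-r:y+r,x-r:x+r]=255
    c=big(m&w);print(cen(c),cv2.contourArea(c));pp.append(cen(c))
    cv2.imwrite(f"pics/k_{n}.png",cv2.resize(d["color"][y-40:y+40,x-50:x+50],None,fx=7,fy=7,interpolation=cv2.INTER_CUBIC))
print("knob",tri(D[0],pp[0],D[1],pp[1]), "top@.145",onz(D[1],*pp[1],.145),"scene@.135",onz(D[0],*pp[0],.135))
E
```

```text
14.55 [ 0.4777 -0.1244  0.3911] [-0.8  0.4 -1.1]
14.55 [ 0.4777 -0.1244  0.3911] twist needed [-0.08  0.2  -0.2 ] F [-0.8  0.4 -1.1] 0.03841911475138669
scene pred [321.1 203.6]Traceback (most recent call last):
  File "<stdin>", line 12, in <module>
  File "h.py", line 13, in big
    c,_=cv2.findContours(m,cv2.RETR_EXTERNAL,cv2.CHAIN_APPROX_NONE);return max(c,key=cv2.contourArea)
                                                                           ~~~^^^^^^^^^^^^^^^^^^^^^^^
ValueError: max() iterable argument is empty
```

View pics/m2.png

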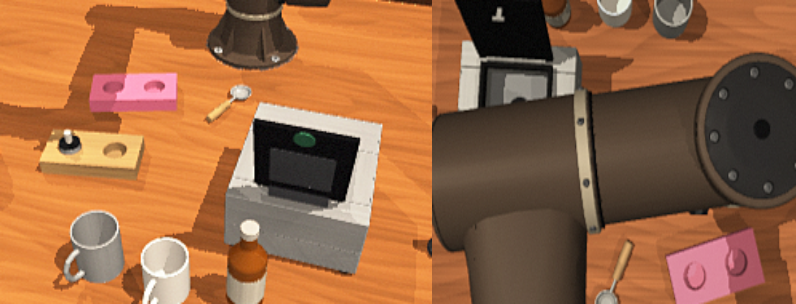

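The hatch is open: the scene view shows its inner face with the pod hidden behind it, and the top view shows it leaning back. The arm covers the well in the top view, near (514,109), so I swing it a little further right.

move_arm(twist=[[-0.1, 0.2, -0.2], [-0.1, 0.2, -0.2], [-0.1, 0.2, -0.2], [-0.1, 0.2, -0.2], [-0.1, 0.2, -0.2]], offset=[[0, -0.045, 0], [0, -0.09, 0], [0, -0.135, 0], [0, -0.18, 0], [0, -0.18, 0]], hand=[45, 45, 45, 45, 45])

```text
time_s: 15.1
eef_pos: [0.4771, -0.3085, 0.3897]
ee_rot: [-0.009, -0.707, 0.707, 0.011]
force: [-0.1, 0.9, -0.3]
gripper_width: 0.0389
```

```bash
python3 ori.py; python3 - <<'E'
from h import *
from station import cams
d=cams.snapshot("top");np.savez("pics/top2.npz",**d)
p=proj(d,[.566,.207,.14]);print("pred",p.round(1))
cv2.imwrite("pics/k_top.png",cv2.resize(d["color"][110:250,95:235],None,fx=4.2,fy=4.2,interpolation=cv2.INTER_CUBIC))
h=cv2.cvtColor(d["color"],cv2.COLOR_BGR2HSV);x,y=p.astype(int)
print(h[y-8:y+9:2,x-8:x+9:2].tolist())
E
```

```text
15.1 [ 0.4771 -0.3085  0.3897] twist needed [ 0.03 -0.15  0.25] F [-0.1  0.9 -0.3] 0.03891061217067706
pred [164.8 177.5]
[[[19, 25, 144], [25, 21, 133], [25, 25, 134], [23, 23, 136], [19, 26, 140], [21, 25, 143], [21, 24, 137], [20, 25, 152], [24, 24, 150]], [[19, 24, 150], [18, 25, 135], [21, 24, 137], [18, 24, 126], [21, 22, 83], [150, 10, 26], [0, 12, 21], [24, 24, 53], [23, 25, 124]], [[19, 25, 143], [22, 21, 136], [19, 22, 125], [0, 0, 21], [90, 67, 23], [60, 10, 26], [0, 18, 29], [10, 28, 27], [19, 26, 80]], [[18, 26, 145], [19, 24, 147], [60, 18, 29], [11, 155, 64], [13, 196, 193], [11, 199, 118], [98, 35, 29], [0, 9, 28], [170, 29, 26]], [[21, 24, 150], [23, 28, 111], [102, 55, 23], [15, 187, 219], [14, 187, 219], [13, 193, 237], [10, 230, 71], [102, 116, 11], [15, 26, 20]], [[22, 25, 156], [20, 25, 93], [120, 20, 26], [13, 189, 170], [14, 187, 234], [12, 199, 196], [10, 218, 83], [105, 146, 14], [45, 46, 11]], [[17, 23, 155], [20, 24, 125], [0, 0, 26], [105, 70, 29], [6, 113, 34], [8, 187, 71], [9, 134, 40], [0, 73, 7], [20, 36, 21]], [[21, 23, 155], [21, 22, 162], [18, 29, 44], [0, 16, 31], [0, 9, 30], [15, 17, 30], [170, 24, 32], [10, 24, 32], [150, 32, 24]], [[20, 20, 152], [18, 25, 153], [21, 26, 128], [165, 16, 31], [23, 32, 32], [30, 19, 27], [0, 18, 28], [30, 32, 32], [26, 32, 56]]]
```

View pics/k_top.png

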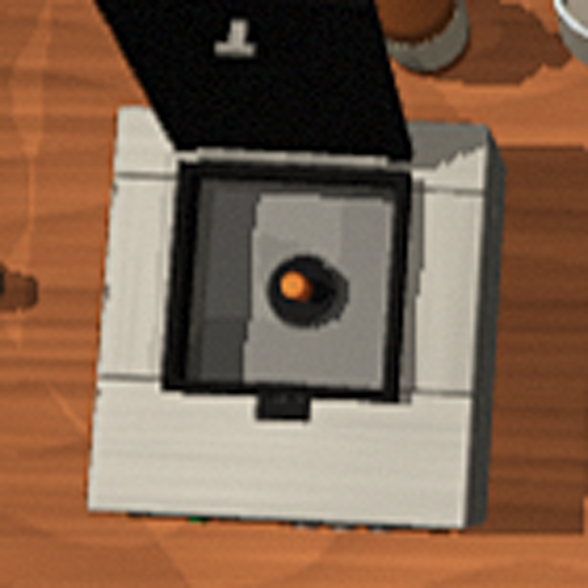

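The crop shows the hatch standing open, the orange knob's top at crop pixel (294,285) and the black cap at about (303,290). I compute the knob's position.

```bash
python3 - <<'E'
from h import *
d=np.load("pics/top2.npz")
h=cv2.cvtColor(d["color"],cv2.COLOR_BGR2HSV)[165:190,150:185]
for lo in(60,110,150):
    m=cv2.inRange(h,(5,120,lo),(20,255,255)); M=cv2.moments(m,True);u,v=M["m10"]/M["m00"]+150,M["m01"]/M["m00"]+165
    print(lo,M["m00"],(u,v),onz(d,u,v,.145).round(4),onz(d,u,v,.140).round(4))
f=4.2;u,v=(303+.5)/f-.5+95,(290+.5)/f-.5+110
print("cap guess@.119",onz(d,u,v,.119))
E
```

```text
60 41.0 (164.9268292682927, 177.6829268292683) [0.565  0.2054 0.145 ] [0.5656 0.2065 0.14  ]
110 31.0 (164.41935483870967, 177.5483870967742) [0.5653 0.2068 0.145 ] [0.5659 0.2079 0.14  ]
150 28.0 (164.21428571428572, 177.5) [0.5655 0.2074 0.145 ] [0.5661 0.2085 0.14  ]
cap guess@.119 [0.56545859 0.20593422 0.119     ]
```

move_arm(twist=[[0, -0.1, 0.2], [0, -0.1, 0.2], [0, -0.1, 0.2], [0, -0.1, 0.2], [0, -0.1, 0.2], [0, -0.1, 0.2], [0, -0.1, 0.2], [0, -0.1, 0.2]], offset=[[0.005, 0.045, 0], [0.01, 0.09, 0], [0.015, 0.138, 0], [0.02, 0.186, 0], [0.025, 0.234, 0], [0.03, 0.282, -0.01], [0.035, 0.33, -0.02], [0.04, 0.378, -0.03]], hand=[45, 45, 45, 45, 45, 45, 45, 45])

```text
time_s: 15.95
eef_pos: [0.5165, 0.0742, 0.3602]
ee_rot: [0.009, 0.707, -0.707, -0.008]
force: [1.5, 0.1, 0.3]
gripper_width: 0.0384
```

```bash
python3 ori.py
```

```text
15.95 [0.5165 0.0742 0.3602] twist needed [-0.05  0.06 -0.05] F [1.5 0.1 0.3] 0.038353057272499796
```

Next I go above the well: dx +0.0495, dy +0.133, dz −0.15, to z 0.21.

move_arm(twist=[[0, 0, 0], [0, 0, 0], [0, 0, 0], [0, 0, 0], [0, 0, 0], [0, 0, 0], [0, 0, 0], [0, 0, 0]], offset=[[0.016, 0.044, 0], [0.033, 0.088, 0], [0.0495, 0.133, -0.01], [0.0495, 0.133, -0.05], [0.0495, 0.133, -0.09], [0.0495, 0.133, -0.13], [0.0495, 0.133, -0.15], [0.0495, 0.133, -0.15]], hand=[45, 45, 45, 45, 45, 45, 45, 45])

```text
time_s: 16.75
eef_pos: [0.5637, 0.207, 0.207]
ee_rot: [-0.007, -0.706, 0.708, 0.01]
force: [-0.4, 0.0, 1.0]
gripper_width: 0.0384
```

```bash
python3 ori.py;python3 snap.py m3
```

```text
16.75 [0.5637 0.207  0.207 ] twist needed [ 0.12 -0.23 -0.09] F [-0.4  0.   1. ] 0.038352065977697004
16.85 [0.566  0.2078 0.2112] [ 0.2 -0.9  0.8]
```

View pics/m3.png

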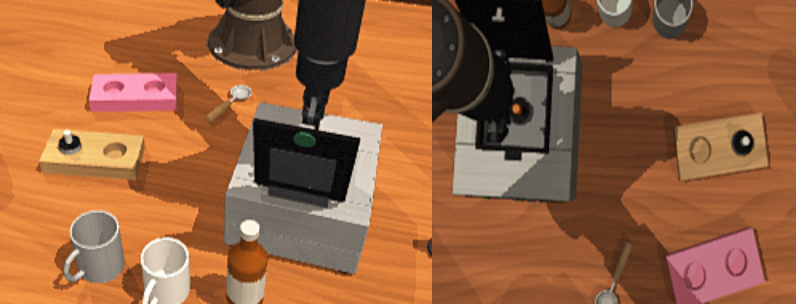

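move_arm(twist=[[0, 0, 0], [0, 0, 0], [0, 0, 0], [0, 0, 0], [0, 0, 0], [0, 0, 0], [0, 0, 0], [0, 0, 0]], offset=[[0, -0.001, -0.015], [0, -0.001, -0.03], [0, -0.001, -0.045], [0, -0.001, -0.06], [0, -0.001, -0.07], [0, -0.001, -0.08], [0, -0.001, -0.084], [0, -0.001, -0.084]], hand=[45, 45, 45, 45, 45, 45, 45, 45])

```text
time_s: 17.65
eef_pos: [0.5661, 0.2069, 0.1272]
ee_rot: [0.009, 0.707, -0.707, -0.007]
force: [0.2, -0.0, 0.5]
gripper_width: 0.0385
```

```bash
python3 ori.py
```

```text
17.65 [0.5661 0.2069 0.1272] twist needed [-0.03  0.1  -0.11] F [ 0.2 -0.   0.5] 0.03848338248672279
```

move_arm(twist=[[0, 0, 0], [0, 0, 0], [0, 0, 0], [0, 0, 0], [0, 0, 0], [0, 0, 0], [0, 0, 0], [0, 0, 0]], offset=[[0, 0, -0.003], [0, 0, -0.005], [0, 0, -0.005], [0, 0, -0.005], [0, 0, -0.005], [0, 0, -0.005], [0, 0, -0.005], [0, 0, -0.005]], hand=[45, 45, 30, 25, 20, 15, 10, 5], grip_force=30)

```text
time_s: 18.45
eef_pos: [0.5664, 0.207, 0.1225]
ee_rot: [0.009, 0.707, -0.707, -0.007]
force: [1.0, -0.1, 2.0]
gripper_width: 0.0147
```

move_arm(twist=[[0, 0, 0], [0, 0, 0], [0, 0, 0], [0, 0, 0]], offset=[[0, 0, 0], [0, 0, 0], [0, 0, 0], [0, 0, 0]], hand=[0, 0, 0, 0], grip_force=40)

```text
time_s: 18.85
eef_pos: [0.5664, 0.207, 0.1225]
ee_rot: [0.009, 0.707, -0.707, -0.007]
force: [0.6, 0.2, 1.5]
gripper_width: 0.0146
```

The hand is gripping the knob (width 14.6 mm, not shut). I lift slowly out of the well first.

move_arm(twist=[[0, 0, 0], [0, 0, 0], [0, 0, 0], [0, 0, 0], [0, 0, 0], [0, 0, 0], [0, 0, 0], [0, 0, 0]], offset=[[0, 0, 0.004], [0, 0, 0.01], [0, 0, 0.018], [0, 0, 0.028], [0, 0, 0.04], [0, 0, 0.055], [0, 0, 0.07], [0, 0, 0.085]], hand=[0, 0, 0, 0, 0, 0, 0, 0])

```text
time_s: 19.65
eef_pos: [0.5665, 0.207, 0.2092]
ee_rot: [0.009, 0.708, -0.707, -0.007]
force: [-0.0, 0.1, -3.3]
gripper_width: 0.0142
```

move_arm(twist=[[0, 0, 0], [0, 0, 0], [0, 0, 0], [0, 0, 0], [0, 0, 0]], offset=[[0, 0, 0.02], [0, 0, 0.045], [0, 0, 0.065], [0, 0, 0.075], [0, 0, 0.075]], hand=[0, 0, 0, 0, 0])

```text
time_s: 20.15
eef_pos: [0.567, 0.2073, 0.2862]
ee_rot: [0.01, 0.708, -0.706, -0.006]
force: [-0.0, 0.1, -3.3]
gripper_width: 0.0144
```

```bash
python3 ori.py;python3 snap.py m4
```

```text
20.15 [0.567  0.2073 0.2862] twist needed [-0.18  0.33 -0.12] F [-0.   0.1 -3.3] 0.014389733701738133
20.25 [0.566  0.2069 0.2835] [ 0.2 -0.4 -3.4]
```

View pics/m4.png

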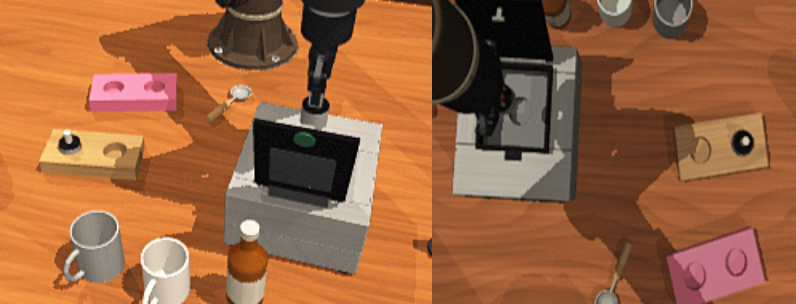

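The pod hangs upright in the fingers, visible in the scene view at (315,110), and the well is empty. I carry it to above the seat.

move_arm(twist=[[0, 0, 0], [0, 0, 0], [0, 0, 0], [0, 0, 0], [0, 0, 0], [0, 0, 0], [0, 0, 0], [0, 0, 0]], offset=[[-0.005, -0.03, 0], [-0.01, -0.07, 0], [-0.015, -0.11, 0], [-0.021, -0.15, 0], [-0.026, -0.19, 0], [-0.032, -0.23, 0], [-0.038, -0.27, 0], [-0.043, -0.305, 0]], hand=[0, 0, 0, 0, 0, 0, 0, 0])

```text
time_s: 21.05
eef_pos: [0.5217, -0.0998, 0.2822]
ee_rot: [0.008, 0.708, -0.707, -0.008]
force: [1.2, -0.2, -1.7]
gripper_width: 0.0148
```

```bash
python3 ori.py
```

```text
21.05 [ 0.5217 -0.0998  0.2822] twist needed [-0.07 -0.   -0.09] F [ 1.2 -0.2 -1.7] 0.014777741291036928
```

move_arm(twist=[[0, 0, 0], [0, 0, 0], [0, 0, 0], [0, 0, 0], [0, 0, 0], [0, 0, 0], [0, 0, 0], [0, 0, 0]], offset=[[-0.004, -0.03, -0.01], [-0.008, -0.06, -0.03], [-0.011, -0.08, -0.06], [-0.011, -0.0877, -0.1], [-0.011, -0.0877, -0.13], [-0.011, -0.0877, -0.155], [-0.011, -0.0877, -0.17], [-0.011, -0.0877, -0.17]], hand=[0, 0, 0, 0, 0, 0, 0, 0])

```text
time_s: 21.85
eef_pos: [0.5081, -0.1874, 0.1087]
ee_rot: [0.006, 0.708, -0.706, -0.011]
force: [0.8, 0.5, -2.9]
gripper_width: 0.0144
```

```bash
python3 ori.py; python3 - <<'E'
from h import *
from station import cams
a=cams.snapshot("scene");b=cams.snapshot("top");np.savez("pics/scene5.npz",**a)
A=cv2.resize(a["color"][130:220,150:250],None,fx=4,fy=4,interpolation=cv2.INTER_CUBIC)
B=cv2.resize(b["color"][160:250,265:365],None,fx=4,fy=4,interpolation=cv2.INTER_CUBIC)
cv2.imwrite("pics/m5.png",np.hstack([A,B]))
E
python3 ori.py
```

```text
21.85 [ 0.5081 -0.1874  0.1087] twist needed [-0.11 -0.39 -0.05] F [ 0.8  0.5 -2.9] 0.014358420100757935
21.95 [ 0.5104 -0.1876  0.1118] twist needed [-0.06 -0.1  -0.11] F [ 0.9  1.2 -1.4] 0.014592050233292374
```

View pics/m5.png

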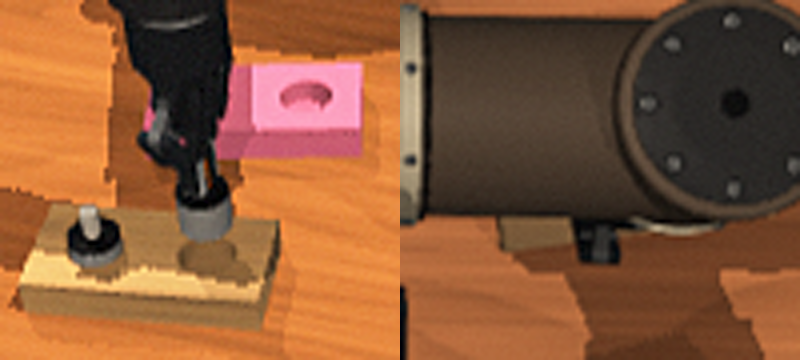

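```bash
python3 - <<'E'
from h import *
a=np.load("pics/scene5.npz")
for X in([.5104,-.1876,.068],[.5104,-.1876,.088],[.5104,-.1876,.108],[.5106,-.1875,.034]): 
    p=proj(a,X);print(X,p.round(1),"crop",(((p-[150,130])+.5)*4-.5).round(0))
E
```

```text
[0.5104, -0.1876, 0.068] [200.9 185.9] crop [205. 225.]
[0.5104, -0.1876, 0.088] [200.2 181.3] crop [202. 207.]
[0.5104, -0.1876, 0.108] [199.6 176.7] crop [200. 188.]
[0.5106, -0.1875, 0.034] [201.9 193.5] crop [209. 255.]
```

The pod is upright over the free seat: its cup bottom is at crop (207,228) and the hole at (208,255), within about 1 mm of prediction. I lower it.

move_arm(twist=[[0, 0, 0], [0, 0, 0], [0, 0, 0], [0, 0, 0], [0, 0, 0], [0, 0, 0], [0, 0, 0], [0, 0, 0]], offset=[[0, -0.0005, -0.008], [0, -0.0005, -0.017], [0, -0.0005, -0.024], [0, -0.0005, -0.03], [0, -0.0005, -0.033], [0, -0.0005, -0.036], [0, -0.0005, -0.039], [0, -0.0005, -0.04]], hand=[0, 0, 0, 0, 0, 0, 0, 0])

```text
time_s: 22.75
eef_pos: [0.5103, -0.188, 0.0716]
ee_rot: [0.007, 0.707, -0.707, -0.009]
force: [-0.4, -0.5, -2.6]
gripper_width: 0.0145
```

```bash
python3 ori.py
```

```text
22.75 [ 0.5103 -0.188   0.0716] twist needed [-0.06 -0.11 -0.11] F [-0.4 -0.5 -2.6] 0.01454435527605331
```

The pod's bottom is below the rack top with no contact force, so it has entered the seat.

move_arm(twist=[[0, 0, 0], [0, 0, 0], [0, 0, 0], [0, 0, 0], [0, 0, 0], [0, 0, 0], [0, 0, 0], [0, 0, 0]], offset=[[0, 0, -0.002], [0, 0, -0.004], [0, 0, -0.006], [0, 0, -0.008], [0, 0, -0.01], [0, 0, -0.012], [0, 0, -0.014], [0, 0, -0.015]], hand=[0, 0, 0, 0, 0, 0, 0, 0])

```text
time_s: 23.55
eef_pos: [0.5102, -0.1881, 0.0563]
ee_rot: [0.007, 0.707, -0.707, -0.009]
force: [-0.4, -0.4, -1.1]
gripper_width: 0.0145
```

move_arm(twist=[[0, 0, 0], [0, 0, 0], [0, 0, 0], [0, 0, 0]], offset=[[0, 0, -0.0005], [0, 0, -0.001], [0, 0, -0.0015], [0, 0, -0.002]], hand=[0, 0, 0, 0])

```text
time_s: 23.95
eef_pos: [0.5103, -0.1881, 0.0543]
ee_rot: [0.007, 0.707, -0.707, -0.009]
force: [0.9, -0.6, -1.8]
gripper_width: 0.0144
```

move_arm(twist=[[0, 0, 0], [0, 0, 0], [0, 0, 0], [0, 0, 0]], offset=[[0, 0, -0.0004], [0, 0, -0.0008], [0, 0, -0.0012], [0, 0, -0.0012]], hand=[0, 0, 0, 0])

```text
time_s: 24.35
eef_pos: [0.5104, -0.1881, 0.0534]
ee_rot: [0.007, 0.707, -0.707, -0.009]
force: [-0.3, 0.9, 1.4]
gripper_width: 0.0149
```

Contact came at TCP z 0.0534, matching the expected 0.0535, so the pod stands on the seat floor. I release gently.

move_arm(twist=[[0, 0, 0], [0, 0, 0], [0, 0, 0], [0, 0, 0], [0, 0, 0], [0, 0, 0], [0, 0, 0]], offset=[[0, 0, 0], [0, 0, 0], [0, 0, 0.0005], [0, 0, 0.001], [0, 0, 0.001], [0, 0, 0.001], [0, 0, 0.001]], hand=[18, 20, 25, 32, 40, 45, 45])

```text
time_s: 25.05
eef_pos: [0.5104, -0.1881, 0.0544]
ee_rot: [0.007, 0.707, -0.707, -0.009]
force: [0.6, 0.2, -0.3]
gripper_width: 0.0381
```

move_arm(twist=[[0, 0, 0], [0, 0, 0], [0, 0, 0], [0, 0, 0], [0, 0, 0], [0, 0, 0], [0, 0, 0], [0, 0, 0]], offset=[[0, 0, 0.005], [0, 0, 0.015], [0, 0, 0.03], [0, 0, 0.05], [0, 0, 0.08], [0, 0, 0.12], [0, 0, 0.16], [0, 0, 0.2]], hand=[45, 45, 45, 45, 45, 45, 45, 45])

```text
time_s: 25.85
eef_pos: [0.51, -0.1881, 0.2572]
ee_rot: [0.008, 0.707, -0.707, -0.008]
force: [1.0, -0.2, -0.4]
gripper_width: 0.0385
```

move_arm(twist=[[0, 0, 0], [0, 0, 0], [0, 0, 0], [0, 0, 0], [0, 0, 0], [0, 0, 0], [0, 0, 0]], offset=[[0, -0.04, 0.03], [0, -0.08, 0.05], [0, -0.12, 0.05], [0, -0.16, 0.05], [0, -0.2, 0.05], [-0.03, -0.24, 0.05], [-0.03, -0.24, 0.05]], hand=[45, 45, 45, 45, 45, 45, 45])

```text
time_s: 26.55
eef_pos: [0.4769, -0.432, 0.3075]
ee_rot: [0.009, 0.707, -0.707, -0.01]
force: [-0.5, 1.0, 0.9]
gripper_width: 0.0382
```

```bash
python3 ori.py; python3 - <<'E'
from h import *
from station import cams
a=cams.snapshot("scene");b=cams.snapshot("top");np.savez("pics/scene6.npz",**a);np.savez("pics/top6.npz",**b)
cv2.imwrite("pics/m6.png",np.hstack([cv2.resize(a["color"],(400,300)),cv2.resize(b["color"],(400,300))]))
A=cv2.resize(a["color"][150:240,145:245],None,fx=4,fy=4,interpolation=cv2.INTER_CUBIC)
B=cv2.resize(b["color"][160:250,275:375],None,fx=4,fy=4,interpolation=cv2.INTER_CUBIC)
cv2.imwrite("pics/m7.png",np.hstack([A,B]))
E
```

```text
26.55 [ 0.4769 -0.432   0.3075] twist needed [-0.03 -0.1   0.14] F [-0.5  1.   0.9] 0.03816393330049751
```

View pics/m6.png

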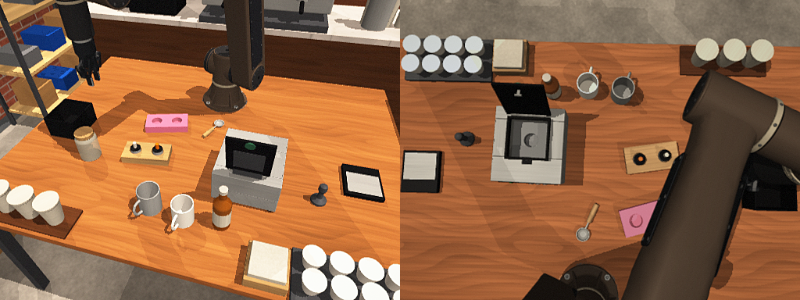

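View pics/m7.png

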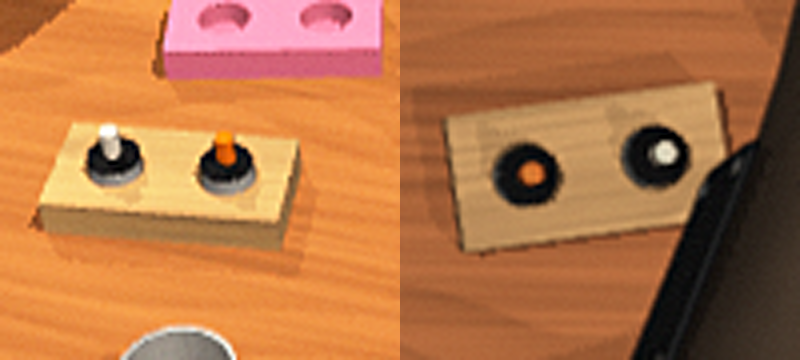

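The overview shows the hatch open, the well empty and the bystanders standing as before. In the crops, the orange-knob pod (scene (226,160), top (528,175)) sits upright and as deep as its neighbour. I do one numeric check, then hand in.

```bash
python3 - <<'E'
from h import *
S=np.load("pics/scene6.npz");T=np.load("pics/top6.npz")
f=lambda x,y,x0,y0:((x+.5)/4-.5+x0,(y+.5)/4-.5+y0)
print("orange top",tri(S,f(225,133,145,150),T,f(533-400,173,275,160)))
print("white top",tri(S,f(109,127,145,150),T,f(665-400,152,275,160)))
# bystander displacement: image difference before/after outside arm, top view
S0=np.load("pics/scene0.npz")
d=cv2.absdiff(S0["color"],S["color"]).max(2)
for n,(x0,y0,x1,y1) in dict(mug=(215,245,255,300),pitcher=(165,228,212,280),syrup=(268,235,300,296),jar=(90,158,135,210),tamper=(395,232,425,268),spare=(160,175,186,200)).items(): print(n,(d[y0:y1,x0:x1]>60).sum())
from station import job,state
s=state();print(s["time_s"],s["force"]);print(job.hand_in())
E
```

```text
orange top (array([ 0.50909159, -0.18671444,  0.08032252]), np.float64(7.30072497638991e-05))
white top (array([ 0.52612599, -0.28082181,  0.08016506]), np.float64(0.001664538119003526))
mug 95
pitcher 0
syrup 21
jar 485
tamper 0
spare 0
26.65 [ 0.29447661  0.08713937 -0.07546919]
the job is handed in; nothing more can be done
None
```

```bash
python3 - <<'E'
from h import *
a=np.load("pics/scene0.npz")["color"];b=np.load("pics/scene6.npz")["color"]
c=lambda i,x0,y0,x1,y1:cv2.resize(i[y0:y1,x0:x1],(390,290),interpolation=cv2.INTER_CUBIC)
cv2.imwrite("pics/cmp.png",np.vstack([np.hstack([c(i,80,150,150,215) for i in(a,b)]),np.hstack([c(i,205,235,305,305) for i in(a,b)])]))
E
```

```text
(no output)
```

View pics/cmp.png

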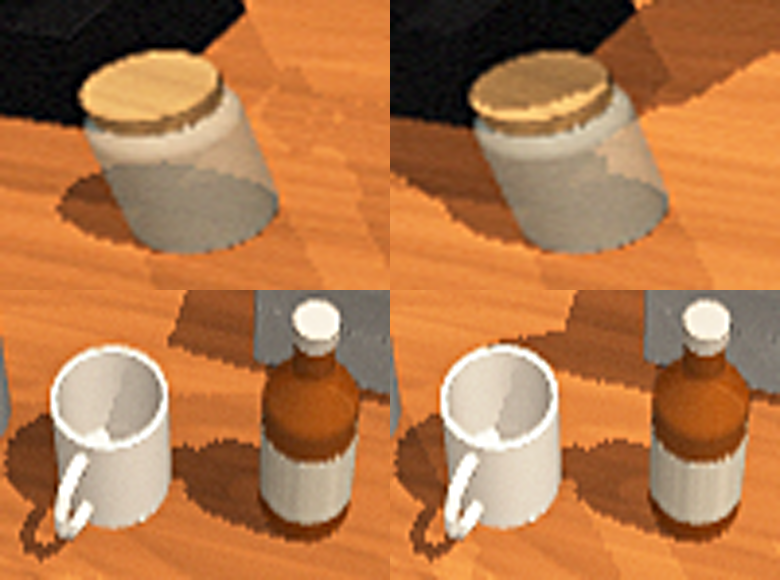

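The brewer chamber is empty with its hatch left open, and the used pod stands in the rack's free seat. I handed in at 26.65 s.

- **Hatch:** I found the pad by touch at about z 0.175 and pressed it down to the stop. The highest force read was about 10 N. I held it there for over 1 s, then withdrew upwards quickly, and the hatch opened by itself.
- **Pod:** I took it by the orange knob and lowered it into the free seat. It touched down at TCP z 0.0534 (0.0535 expected) with about 3 N of contact force.
- **Last checks:**
  - Both knob tops measured about 80 mm high, equal to each other. That is 4 mm above the nominal 76 mm, which I put down to the accuracy of my pixel picks.
  - The hatch is open and the hand is clear with no force on it.
  - A before/after image difference showed no change for the pitcher, tamper and spare pod. It flagged the jar, and slightly the mug and syrup bottle. A side-by-side look, made after handing in, showed all three outlines unmoved and only the shadows changed.

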